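# Set out the blue stain and present the slide carrier

### The job

Get ready to stain the slides: stand the dropper bottle with the blue band upright in the blue holder and let go of it, then lift the cover flap of the grey slide box right up past upright so that it stays open, draw out the slide carrier hidden beneath by its orange handle, and finish still holding it level in the gripper over the middle of the blue tray, well clear of the rim. Do not tip the carrier on the way, and leave the red-banded bottle, the dish in the tray, the red marker and the forceps where they are.

Things in the scene. Friction and masses are not known exactly. Their poses are not given: they have to be found in the camera images.
- blue_bottle_center (a point): centre, half-way up, of the loose dropper bottle with a white cap and a blue band: an upright cylinder 29 mm across and 76 mm tall, 50 g; grasp round the body. z axis up the bottle
- red_bottle_center (a point): centre, half-way up, of the loose dropper bottle with a cream cap and a red band: an upright cylinder 32 mm across and 81 mm tall; not to be moved
- blue_holder: blue round cup fixed on the bench, open at the top, for one bottle: outer diameter 51 mm (foot 60 mm), inner diameter 43 mm, 22 mm tall, inner floor 5 mm up. Origin: centre of its underside, on the bench. A bottle that stands in it has its underside 5 mm above the bench
- red_holder: red round cup of the same size, fixed on the bench; stays empty. Origin: centre of its underside
- slide_box: grey box fixed on the bench, 110 mm (its x) by 136 mm (its y) by 80 mm tall, walls 5 mm, floor top 8 mm above the bench; open at the top but covered by the white flap. Its -x side is the front, turned roughly to the robot; the flap's hinge is along its rear (+x) top edge. Origin: centre of its underside on the bench. Inside, the slide carrier stands lengthwise along the box's x, between two low ribs
- flap (a joint): opening angle of the white cover flap (140 mm wide, 117 mm long, 5 mm thick): 0 shut and level, grows as the front edge is lifted up and over to the rear, stop at 2.0 rad. The hinge is stiff (about 0.22 N m), so the flap stays where it is left
- flap_handle (a point): centre of the flap's black handle: a round barrel 13 mm thick and 26 mm long, lying along the box's y axis, 29 mm in front of the flap's front edge on a stem 12 mm wide. Pinched by its two flat ends (fingers closing along the box's y), it turns between the fingers as the flap swings
- flap_hinge (a point): middle of the flap's hinge line (which runs along the box's y axis); the handle moves in a circle of radius 146 mm about it
- carrier_center (a point): centre of the loose slide carrier: steel frame 84 mm (its x) by 40 mm (its y) by 67 mm tall with six glass slides, 150 g. Its grip is an orange bar along its x axis, 84 mm long, 10 mm wide and 10 mm tall, centred 28.5 mm above this point (62 mm above the carrier's underside); below the bar is free space down to the slides, 27 mm lower. In the box the top of the bar lies 5 mm below the box's rim, with at least 54 mm clear on either side of the bar. z axis up
- tray: blue tray fixed on the bench, 300 mm (its x) by 395 mm (its y), rim 58 mm above the bench. Origin: centre of its underside
- tray_dish: closed culture dish, 92 mm across and 15 mm thick, lying in a far corner of the tray; not to be moved. Origin: centre of its underside
- marker_red: red marker pen, 120 mm long, 12 mm thick, lying on the bench at the left; not to be moved
- forceps: steel forceps, 133 mm long, lying on the bench at the left; not to be moved
There are look-alikes about, which are no part of the job. Leave any yellow look-alike of the part that bears blue_bottle_center alone.

How it is judged (in metres and radians):
On the way, in this order (a step that is already met when the one before it is completed fails the run):
1. the blue-banded bottle stands upright in the blue holder, let go (horizontal distance between blue_bottle_center and blue_holder below 0.012 m and height (world z) of blue_bottle_center below 0.052 m and angle between blue_bottle_center's own z axis and vertical below 0.15 rad and contact force between blue_bottle and the fingers below 0.05 N and linear speed of blue_bottle below 0.02 m/s), for 0.2 s.
2. the flap is lifted right up, past upright (value of joint flap above 1.6 rad), for 0.2 s.
3. the carrier is drawn out of the box, held by the fingers (height (world z) of carrier_center above 0.125 m and contact force between slide_carrier and the fingers above 1 N), for 0.2 s.
At the end, for the whole second after the job is handed in: carrier still, in the fingers only, level to 0.2 rad, centre within 90 mm (tray x) and 120 mm (tray y) of the tray's centre, at least 115 mm up; flap open beyond 1.4 rad; blue-banded bottle released, upright (0.15 rad), down in the blue holder, within 12 mm of its axis (x of carrier_center in the frame of tray between -0.09 and 0.09 m and y of carrier_center in the frame of tray between -0.12 and 0.12 m and horizontal distance between blue_bottle_center and blue_holder below 0.012 m and height (world z) of blue_bottle_center below 0.052 m and angle between blue_bottle_center's own z axis and vertical below 0.15 rad and contact force between blue_bottle and the fingers below 0.05 N and height (world z) of carrier_center above 0.115 m and angle between carrier_center's own z axis and vertical below 0.2 rad and contact force between slide_carrier and the fingers above 1 N and contact force between slide_carrier and tray below 0.1 N and contact force between slide_carrier and tray_dish below 0.1 N and linear speed of slide_carrier below 0.03 m/s and value of joint flap above 1.4 rad); the arm keeps its last pose, push and grip.
It fails at once if the carrier is tipped more than about 45 degrees (angle between carrier_center's own z axis and vertical above 0.8 rad).
It fails at once if the red-banded bottle is moved more than 30 mm or knocked over (distance of red_bottle_center from where it was at the start of the episode above 0.03 m or angle between red_bottle_center's own z axis and vertical above 0.6 rad).
It fails at once if the dish in the tray, the red marker or the forceps is moved more than 30 mm (distance of any of tray_dish, marker_red, forceps from where it was at the start of the episode above 0.03 m).
It also fails if it takes over 64 s, if anything falls off the work surface, if the arm or the gripper's body presses on something with over 40 N, if the wrist force passes 120 N, or if a joint passes its speed limit or range.

### The arm

A 6-joint arm with a two-finger parallel gripper is mounted at the origin on a cart in front of the work surface, level with it; the furniture and walls round the work are solid. World frame = base frame: x ahead of the robot, y to its left, z up, the work surface at z = 0. Lengths are in mm, angles in degrees, forces in N, time in s.
With the tool pointing down it reaches from about 300 to 850 mm from the base axis. Payload 4.2 kg.
Tool frame: the origin (TCP) lies midway between the tips of the shut fingers; the grasp point (between the pads) lies 19 mm behind it (env.hold_point_z is the z of the grasp point in the tool frame, in mm); z points along the fingers, y is the direction in which the jaws open and shut (so a half turn about z gives the same grasp; the last joint's range is limited). The gripper opens to 91 mm and grips with 3 to 60 N. Pads are 32 mm wide; open, the fingers measure 118 mm over their backs; the gripper's body (76 mm by 178 mm) begins 60 mm behind the grasp point.
Start: joints at [-64.973, 18.312, 89.639, -0, 72.044, -1.146], TCP at [253.626, -516.059, 213.976] pointing down, gripper open.
Joint ranges: [-177.97, 177.97], [-48.28, 115.42], [12.27, 149.76], [-77.06, 257.06], [2.81, 150.46], [-146.56, 146.56]. Speed limits (degrees/s): [147.25, 147.25, 180, 180, 180, 180].

### API

Orientations are given as [roll, pitch, yaw] about the fixed x, y, z axes, in that order (R = Rz(yaw) Ry(pitch) Rx(roll)).
In Python, from workcell import env, grab_frame, camera_params, spotter gives the robot as it stands. The module is installed in compiled form; this text tells all that it offers.
- The arm moves only by the shell command python3 -m jog 'ROWS' [FORCE]. ROWS is text: rows parted by semicolons, each of 7 numbers parted by spaces: the turn, a rotation vector about the world's x, y, z in units of 5 degrees (1.0 is 5 degrees), then the shift along the world's x, y, z in units of 25 mm (1.0 is 25 mm), then the opening, from 0 (shut) to 1 (fully open). A call has 1 to 5 rows; each row is the pose to reach, as a shift and turn from the pose commanded when the call began; what a row does not reach only later rows make up. A row lasts 1/8 s, in which the tool goes at most 62.5 mm and 10.7 degrees, less where a joint would pass 70% of its speed; a pose out of reach is approached as far as the arm can. A call with a gripper value outside its range is refused whole. The fingers move at their own pace and stop on an object; FORCE is the grip in N (left out, the last holds). Time passes only in rows, so rows that repeat a pose let the fingers close. It gives the time, the measured TCP pose, the force and the opening at its end, in the units of the state.
- env.state(): the state, without advancing time (a new reading comes with each control period).
- grab_frame(name): name is "side" or "top"; returns the picture (384x512x3 uint8, red, green, blue); there is no depth.
- camera_params(name): a dict with "K" (3x3 intrinsics, pixels), "rvec" (rotation vector, rad) and "tvec" (3), from world to camera coordinates, as OpenCV has them. Camera axes: x right, y down, z forward; pixel columns grow to the right and rows downward; lengths in mm; the calibration is good to about 2 mm. A picture is of the moment at which its call begins. camera_params takes no time and is no camera call.
- env.job_done(): hands the job in, once; it reports no verdict.
Trained networks look in the newest picture that a camera, given by its name, has taken for a name from the list of things; names that differ only in an ending like _2 or _b are one class to them, and where a whole thing is asked for, a point or a joint stands for the part that bears it (a point fixed in the world has none). Each returns a list of dicts, best first, with "conf" (0 to 1); they miss things now and then, are a little off and sometimes report something else, mostly with a low value. They report only what shows in the picture. A call takes as long as a camera call. They do not tell look-alikes from the thing itself.
- spotter.look_for(query, camera): "box" ([left, top, width, height] in pixels, round what is visible of it).
- spotter.trace(query, camera): "region" (384x512 bool, what is visible of it) and "box" ([left, top, width, height] in pixels, round what is visible of it).
The state is a dict: "time_s": time; "qpos": joint angles; "qvel": joint speeds; "effort": joint torques, N m; "ee_pos": TCP position; "ee_rot": TCP orientation; "force": force on the tool from outside, world axes, zero at the start; "torque": the same for the moment, N m; "gripper_width": finger opening in mm.
Only numpy, scipy, OpenCV 4.12 (cv2) and the standard library are available. Lean on these libraries where they do the work, as an engineer would, in place of code of your own. Each camera call takes 0.05 s, during which the arm holds its last target. There are 200 camera calls.

## Working session

There is one attempt and no reset: what is moved stays moved. The work goes in short steps, Python scripts to look and compute and a shell command to move; the robot and the scene stay as the last step left them, time stands still between calls to the robot, and variables do not carry over. Pictures are saved under pics/ and viewed, about 8 in all and at most 12, crops included, and the job is handed in when it is done.

```bash
mkdir -p pics; cat > h.py <<'E'
import numpy as np,cv2
from workcell import env,grab_frame,camera_params,spotter
def cam(n):
    p=camera_params(n);R=cv2.Rodrigues(np.array(p["rvec"],float))[0];return np.array(p["K"],float),R,np.array(p["tvec"],float).ravel()
def proj(n,X):
    K,R,t=cam(n);c=K@(R@np.array(X,float)+t);return c[:2]/c[2]
def onz(n,uv,z):
    K,R,t=cam(n);d=R.T@np.linalg.solve(K,[uv[0],uv[1],1]);o=-R.T@t;return o+d*(z-o[2])/d[2]
def ray(n,uv):
    K,R,t=cam(n);d=R.T@np.linalg.solve(K,[uv[0],uv[1],1]);return -R.T@t,d/np.linalg.norm(d)
def tri(a,b):
    (o,d),(p,e)=ray("top",a),ray("side",b);s=np.linalg.lstsq(np.c_[d,-e],p-o,rcond=None)[0];x,y=o+d*s[0],p+e*s[1];return (x+y)/2,np.linalg.norm(x-y)
def save(n,f,im=None):
    im=grab_frame(n) if im is None else im;cv2.imwrite("pics/"+f,im[:,:,::-1]);return im
E
python3 - <<'E'
from h import *
np.set_printoptions(precision=1,suppress=True)
a=save("top","t0.png");b=save("side","s0.png")
cv2.imwrite("pics/both.png",cv2.resize(np.vstack([a,b])[:,:,::-1],(512,768))[:])
for n in("top","side"):
    K,R,t=cam(n);print(n,-R.T@t,R[2],K[0,0])
    for q in["blue_bottle_center","red_bottle_center","blue_holder","red_holder","slide_box","flap","flap_handle","tray","tray_dish","marker_red","forceps"]:
        print(q,[(np.round(r["box"]).tolist(),round(r["conf"],2)) for r in spotter.look_for(q,n)[:4]])
print(env.state(),env.hold_point_z)
E
```

```text
top [ 436.7   88.7 1649. ] [ 0.1  0.  -1. ] 475.2524694321682
blue_bottle_center [([252.0, 218.0, 6.0, 8.0], 0.51), ([282.0, 214.0, 9.0, 9.0], 0.43)]
red_bottle_center []
blue_holder [([252.0, 155.0, 20.0, 16.0], 0.54)]
red_holder [([287.0, 154.0, 17.0, 20.0], 0.77)]
slide_box [([189.0, 172.0, 48.0, 54.0], 0.8)]
flap [([192.0, 171.0, 47.0, 57.0], 0.58)]
flap_handle []
tray [([318.0, 152.0, 120.0, 89.0], 0.72)]
tray_dish [([400.0, 168.0, 24.0, 26.0], 0.81)]
marker_red [([149.0, 205.0, 15.0, 20.0], 0.63)]
forceps []
side [ 399.9 1136.5  961.2] [ 0.1 -0.8 -0.6] 398.94329948779745
blue_bottle_center [([297.0, 212.0, 6.0, 16.0], 0.56), ([290.0, 195.0, 12.0, 15.0], 0.42), ([248.0, 218.0, 51.0, 41.0], 0.27), ([248.0, 214.0, 55.0, 61.0], 0.17)]
red_bottle_center [([264.0, 180.0, 6.0, 26.0], 0.5), ([264.0, 361.0, 10.0, 10.0], 0.27)]
blue_holder [([233.0, 211.0, 18.0, 13.0], 0.44), ([250.0, 218.0, 51.0, 55.0], 0.39)]
red_holder [([240.0, 188.0, 10.0, 17.0], 0.68), ([261.0, 134.0, 23.0, 11.0], 0.63)]
slide_box [([248.0, 219.0, 53.0, 55.0], 0.73)]
flap [([252.0, 217.0, 49.0, 41.0], 0.68), ([264.0, 134.0, 23.0, 15.0], 0.34)]
flap_handle [([249.0, 215.0, 51.0, 41.0], 0.94)]
tray [([242.0, 125.0, 82.0, 64.0], 0.59)]
tray_dish [([262.0, 137.0, 24.0, 9.0], 0.53)]
marker_red [([266.0, 301.0, 28.0, 21.0], 0.46)]
forceps [([260.0, 360.0, 15.0, 11.0], 0.44)]
{'time_s': 1.2, 'qpos': array([-65. ,  18.3,  89.6,  -0. ,  72. ,  -1.1]), 'qvel': array([ 0. , -0. ,  0. , -0. , -0. , -0.1]), 'effort': array([  0. , -41.2, -23.2,   0.1,   0. ,  -0. ]), 'ee_pos': array([ 253.6, -516.1,  214. ]), 'ee_rot': array([180. ,   0. ,  26.2]), 'force': array([0.5, 0.1, 0.6]), 'torque': array([ 0., -0., -0.]), 'gripper_width': 90.82489690563341} -18.8
```

View pics/t0.png

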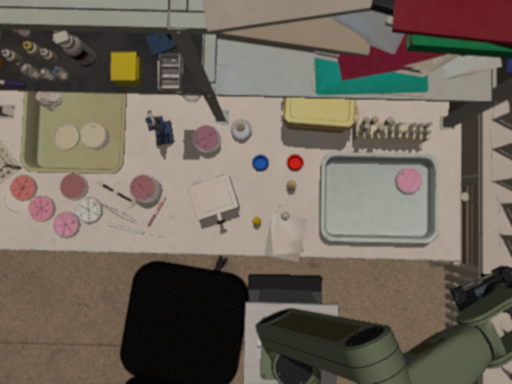

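View pics/s0.png

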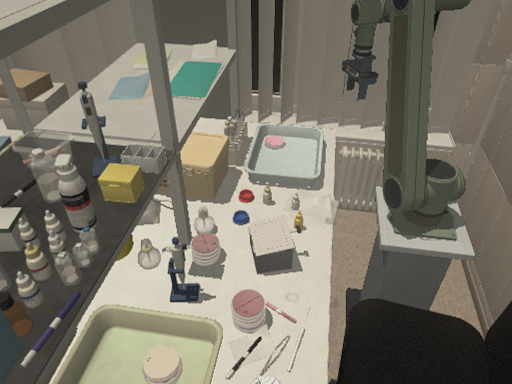

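The top view shows the blue holder at (260,163), the red holder at (295,162), the box at (214,197) with its handle near (222,222), and the tray at (380,198). There are three bottle candidates: top (291,186) / side (267,194), top (285,215) / side (295,201), and the yellowish one at top (256,221) / side (299,221). Enlarged crops should tell them apart.

```bash
python3 - <<'E'
from h import *
a=cv2.imread("pics/t0.png");b=cv2.imread("pics/s0.png")
A=cv2.resize(a[145:245,180:310],None,fx=6,fy=6,interpolation=cv2.INTER_CUBIC)
B=cv2.resize(b[175:275,220:350],None,fx=6,fy=6,interpolation=cv2.INTER_CUBIC)
cv2.imwrite("pics/ta.png",A);cv2.imwrite("pics/sb.png",B)
E
```

```text
(no output)
```

View pics/ta.png

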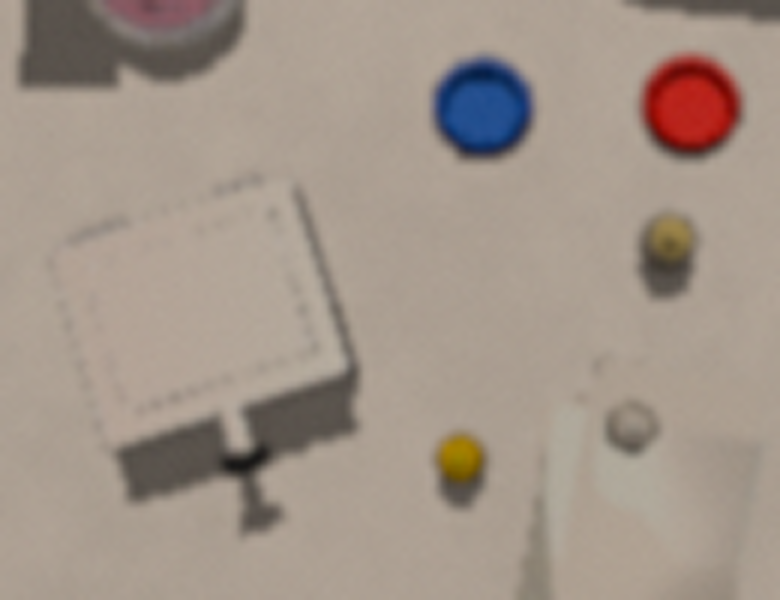

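View pics/sb.png

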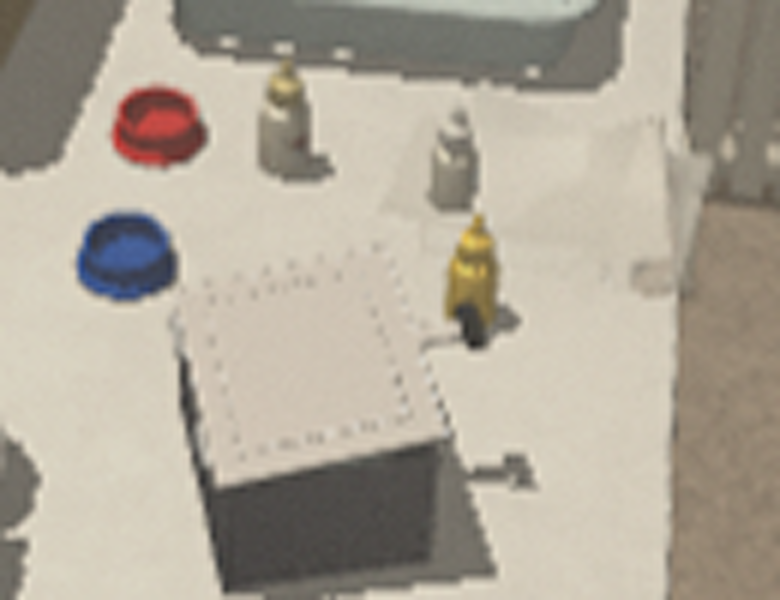

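White cap, no red band: top (285,216) / side (295,201) is the blue-banded bottle. The cream-capped one with red visible on its band, top (291,186) / side (267,194), is the red-banded bottle, and top (256,221) is the yellow look-alike. Next I work out the positions.

```bash
cat > m.py <<'E'
from h import *
np.set_printoptions(precision=1,suppress=True)
T=lambda u,v:(180+u/6-.4,145+v/6-.4)
S=lambda u,v:(220+u/6-.4,175+v/6-.4)
print("blue bottle tri cap",tri(T(632,422),S(459,115)),"top z70",onz("top",T(632,425),70),"base side",onz("side",S(453,200),5))
print("red tri",tri(T(670,238),S(287,70)), "yellow",tri(T(460,455),S(478,222)))
print("blue holder top",onz("top",T(483,107),22),"side",onz("side",S(128,243),22),"red",onz("top",T(691,105),22))
c=[onz("top",T(*p),85)[:2] for p in[(52,255),(290,178),(355,370),(115,450)]]
print(np.array(c),[np.linalg.norm(c[i]-c[i-1]) for i in range(4)])
d=(c[0]+c[1]-c[2]-c[3])/2;e=(c[0]+c[3]-c[1]-c[2])/2  # +x dir, +y dir
print("yaw",np.degrees(np.arctan2(d[1],d[0])),np.degrees(np.arctan2(-e[0],e[1])),"flapctr",sum(c)/4)
print("handle tri",tri(T(244,458),S(471,326)),onz("top",T(244,460),82))
tc=[onz("top",p,58) for p in[(322,155),(436,155),(436,240),(321,240)]];print("tray",np.array(tc),sum(tc)/4)
print("dish",onz("top",(408,181),20))
E
python3 m.py
```

```text
blue bottle tri cap (array([447.9,  35. ,  71.3]), np.float64(3.450532059188947)) top z70 [448.  35.  70.] base side [445.6  35.1   5. ]
red tri (array([551.6,  16.5,  76.7]), np.float64(0.019504249013937894)) yellow (array([428. , 129.5,  72.8]), np.float64(2.2532298419230337))
blue holder top [628.3 122.8  22. ] side [628.1 124.7  22. ] red [632.3   3.6  22. ]
[[533.4 356.4]
 [579.  226.8]
 [474.3 188. ]
 [427.3 318.2]] [np.float64(112.78043601999241), np.float64(137.42160379164076), np.float64(111.71406970703353), np.float64(138.43033671531242)]
yaw 20.026490228547285 19.625890688942707 flapctr [503.5 272.4]
handle tri (array([423.6, 245.5, 104. ]), np.float64(2.262940147819346)) [423.5 247.7  82. ]
tray [[ 654.3  -85.6   58. ]
 [ 663.5 -469.    58. ]
 [ 378.7 -470.2   58. ]
 [ 369.2  -87.4   58. ]] [ 516.4 -278.1   58. ]
dish [ 576.7 -386.6   20. ]
```

```bash
cat >> m.py <<'E'
print("---")
iS=lambda X:((proj("side",X)-[220-.4,175-.4])*6)
for z in(82,90,100):print(z,iS(onz("top",T(244,460),z)))
for q in c: print(iS([*q,85]),iS([*q,80]))
print(tri(T(115,450),S(450,437)),tri(T(52,255),S(215,487)),tri(T(235,410),S(425,345)))
g=cv2.imread("pics/sb.png").max(2)
h=cv2.imread("pics/ta.png").max(2)
for n,im,r in(("side",g,(280,370,430,520)),("top",h,(435,500,190,300))):
    m=im[r[0]:r[1],r[2]:r[3]]<60;v,u=np.nonzero(m);print(n,u.mean()+r[2],v.mean()+r[0],u.min()+r[2],u.max()+r[2],v.min()+r[0],v.max()+r[0])
E
python3 m.py|sed -n '/---/,$p'
```

```text
---
82 [465.9 359.5]
90 [466.9 347.3]
100 [468.2 332. ]
[221.  484.6] [220.9 491.5]
[177.5 292.9] [177.6 299.7]
[382.2 266.6] [381.8 273.4]
[445.8 454.3] [445.2 461.2]
(array([426.7, 316.6,  95.9]), np.float64(1.34504871827848)) (array([534.9, 356.8,  83.3]), np.float64(2.7496184212903074)) (array([447.8, 252.2,  93.2]), np.float64(5.781340685279185))
side 470.47747747747746 334.8828828828829 459 480 311 345
top 245.32930513595167 461.26586102719034 221 268 446 473
```

Flap corners and handle are consistent with a flap that is slightly ajar: the handle comes out at about z 98, not 82. I now go for the blue-banded bottle at (447,35).

```bash
python3 -m jog '0 0 -1 0.8 2.3 0 0.6;0 0 -2 1.6 4.6 0 0.6;0 0 -3 2.4 6.9 0 0.6;0 0 -4 3.1 9 0 0.6;0 0 -5.2 3.9 11 0 0.6'; python3 -m jog '0 0 0 0.8 2.3 0 0.6;0 0 0 1.6 4.6 0 0.6;0 0 0 2.4 6.9 0 0.6;0 0 0 3.1 9 0 0.6;0 0 0 3.9 11 0 0.6'; python3 -c "
from h import *;s=env.state();print(s)"
```

```text
time_s: 1.82
ee_pos: [351.4, -239.3, 214.2]
ee_rot: [180.0, -0.0, -0.0]
force: [-0.6, -0.2, -1.2]
gripper_width: 54.7
time_s: 2.45
ee_pos: [449.0, 35.9, 214.3]
ee_rot: [180.0, -0.1, 0.2]
force: [1.4, -0.2, 0.2]
gripper_width: 54.5
{'time_s': 2.45, 'qpos': array([ 3.12153386e+00,  6.97736758e+00,  1.04747848e+02, -1.73521568e-02,
        6.82234334e+01,  9.29158953e+01]), 'qvel': array([ 51.73881033,  16.30803029, -18.95685684,  -0.21292855,
         2.21577656,  51.62435274]), 'effort': array([ -3.43400158, -32.25050926, -21.06036365,   0.19882595,
         0.12238892,  -0.73674425]), 'ee_pos': array([448.95443606,  35.90628141, 214.29046922]), 'ee_rot': array([ 1.79986513e+02, -5.21036855e-02,  2.12074872e-01]), 'force': array([ 1.39401825, -0.18136682,  0.16494168]), 'torque': array([-0.00461907,  0.04624625, -0.03083342]), 'gripper_width': 54.50250890175843}
```

```bash
python3 -m jog '0 0 0 -0.05 0.05 -2 0.6;0 0 0 -0.05 0.05 -4 0.6;0 0 0 -0.05 0.05 -5.5 0.6;0 0 0 -0.05 0.05 -6.6 0.6;0 0 0 -0.05 0.05 -7.6 0.6'; python3 -m jog '0 0 0 0 0 0 0.6;0 0 0 0 0 0 0.2;0 0 0 0 0 0 0.2;0 0 0 0 0 0 0.2;0 0 0 0 0 0 0.2' 12;  python3 -m jog '0 0 0 0 0 0 0.2;0 0 0 0 0 0 0.2;0 0 0 0 0 0 0.2;0 0 0 0 0 0 0.2'
```

```text
time_s: 3.08
ee_pos: [447.3, 35.2, 23.0]
ee_rot: [180.0, 0.0, 0.2]
force: [0.4, 0.5, -0.2]
gripper_width: 54.5
time_s: 3.7
ee_pos: [448.1, 35.1, 24.9]
ee_rot: [180.0, -0.1, 0.2]
force: [-0.7, -1.2, 6.3]
gripper_width: 28.9
time_s: 4.2
ee_pos: [448.1, 35.1, 24.9]
ee_rot: [180.0, -0.1, 0.2]
force: [-1.0, -1.1, 6.7]
gripper_width: 29.0
```

Opening is 29 mm, which matches the bottle body. I lift it and check.

```bash
python3 -m jog '0 0 0 0 0 0.3 0.2;0 0 0 0 0 1.2 0.2;0 0 0 0 0 2.5 0.2;0 0 0 0 0 4 0.2;0 0 0 0 0 4 0.2' 15;  python3 -m jog '0 0 0 1 0.6 0 0.2;0 0 0 2.4 1.2 0 0.2;0 0 0 4 2 0 0.2;0 0 0 5.5 2.8 0 0.2;0 0 0 6.6 3.5 0 0.2'; python3 -m jog '0 0 0 0.6 0.06 0 0.2;0 0 0 0.6 0.06 0 0.2;0 0 0 0.6 0.06 0 0.2'
python3 - <<'E'
from h import *
b=save("side","s1.png");cv2.imwrite("pics/s1c.png",cv2.resize(b[100:260,170:340],None,fx=4,fy=4,interpolation=2)[:,:,::-1])
a=save("top","t1.png")
E
```

```text
time_s: 4.82
ee_pos: [449.3, 35.4, 126.6]
ee_rot: [-180.0, -0.4, 0.2]
force: [0.1, 0.2, -0.1]
gripper_width: 28.8
time_s: 5.45
ee_pos: [612.9, 123.3, 122.1]
ee_rot: [180.0, 0.2, 0.2]
force: [-0.1, -0.0, -0.3]
gripper_width: 28.7
time_s: 5.82
ee_pos: [626.0, 123.9, 122.9]
ee_rot: [180.0, 0.2, 0.2]
force: [-0.3, 0.2, -0.4]
gripper_width: 28.9
```

View pics/s1c.png

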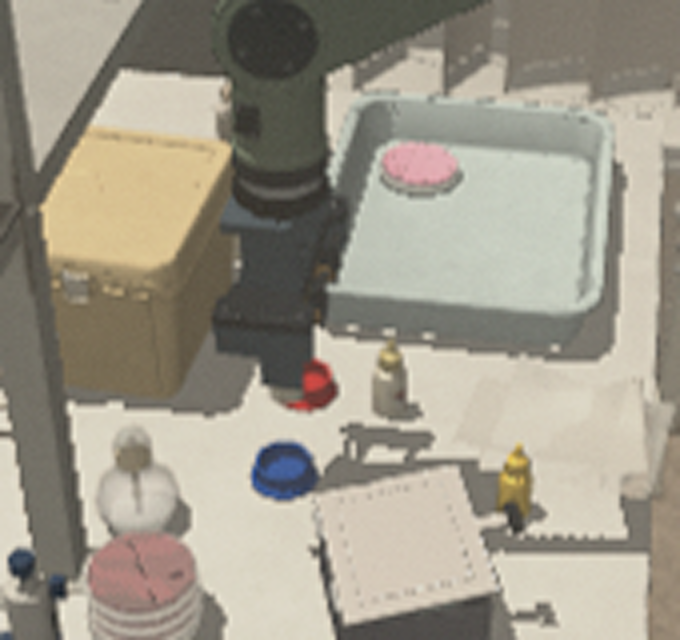

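The bottle hangs upright between the fingers at crop (287,396), and the red-banded and yellow bottles are untouched. I lower it over the holder.

```bash
python3 -m jog '0 0 0 0.08 0 -0.8 0.2;0 0 0 0.08 0 -1.8 0.2;0 0 0 0.08 0 -2.8 0.2;0 0 0 0.08 0 -3.4 0.2;0 0 0 0.08 0 -3.64 0.2'; python3 -m jog '0 0 0 0 0 0 0.2;0 0 0 0 0 -0.08 0.2;0 0 0 0 0 -0.08 0.2'
```

```text
time_s: 6.55
ee_pos: [628.8, 124.0, 32.4]
ee_rot: [180.0, 0.1, 0.2]
force: [0.3, -0.7, -1.0]
gripper_width: 28.6
time_s: 6.92
ee_pos: [629.7, 124.2, 31.6]
ee_rot: [-180.0, -0.1, 0.2]
force: [0.5, 0.4, -0.7]
gripper_width: 28.6
```

```bash
python3 -m jog '0 0 0 -0.04 0 -0.06 0.2;0 0 0 -0.04 0 -0.1 0.2;0 0 0 -0.04 0 -0.1 0.2'; python3 -m jog '0 0 0 0 0 0 0.3;0 0 0 0 0 0 0.45;0 0 0 0 0 0 0.55;0 0 0 0 0 0 0.55'; python3 -m jog '0 0 0 0 0 0.6 0.55;0 0 0 0 0 1.6 0.55;0 0 0 0 0 3 0.55;0 0 0 0 0 5 0.55;0 0 0 0 0 6.4 0.55'; python3 -m jog '0 0 0 -1.5 -1 0 0.55;0 0 0 -3 -2 0 0.55;0 0 0 -4.6 -3 0 0.55;0 0 0 -6 -4 0 0.55;0 0 0 -6 -4 0 0.55'
python3 - <<'E'
from h import *
a=save("top","t2.png");b=save("side","s2.png")
f=lambda im,r:cv2.resize(im[r[0]:r[1],r[2]:r[3]],None,fx=5,fy=5,interpolation=2)
cv2.imwrite("pics/c2.png",np.hstack([f(a,(145,245,180,260)),f(b,(175,275,225,305))])[:,:,::-1])
E
```

```text
time_s: 7.3
ee_pos: [628.8, 124.3, 29.9]
ee_rot: [-180.0, -0.1, 0.2]
force: [-2.5, -0.5, 6.6]
gripper_width: 28.7
time_s: 7.8
ee_pos: [628.2, 124.2, 28.2]
ee_rot: [180.0, 0.0, 0.2]
force: [0.8, -0.8, 0.7]
gripper_width: 49.9
time_s: 8.43
ee_pos: [629.1, 124.3, 192.2]
ee_rot: [-180.0, -0.2, 0.2]
force: [0.2, -0.1, -0.2]
gripper_width: 50.0
time_s: 9.05
ee_pos: [476.2, 23.1, 189.7]
ee_rot: [180.0, -0.0, 0.1]
force: [1.3, 0.2, 0.8]
gripper_width: 50.4
```

View pics/c2.png

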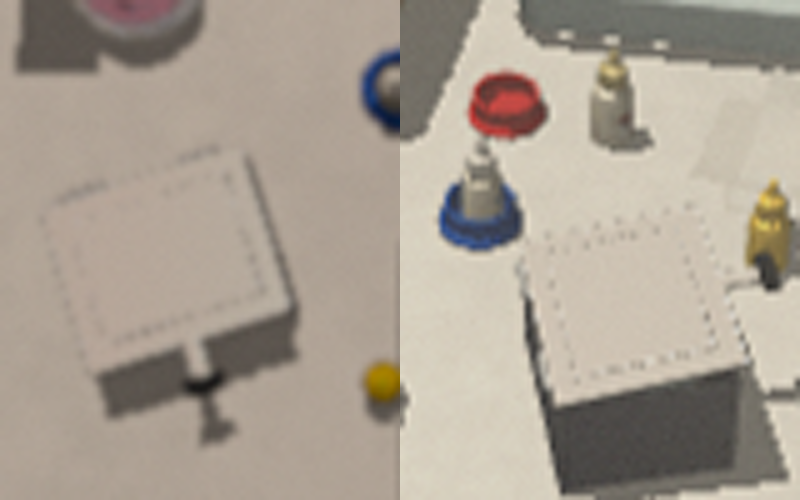

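The blue-banded bottle stands upright in the blue holder at right-crop (480,190), released. Now I fit the flap geometry and plan the handle arc.

```bash
cat > f.py <<'E'
from h import *
from scipy.optimize import least_squares
T=lambda u,v:(180+u/6-.4,145+v/6-.4)
S=lambda u,v:(220+u/6-.4,175+v/6-.4)
def pts(p):
    x,y,yaw,a=p[:4];R=np.array([[np.cos(yaw),-np.sin(yaw),0],[np.sin(yaw),np.cos(yaw),0],[0,0,1]])
    h=np.array([x,y,82.5]);f=lambda r,w,n:h+R@[-r*np.cos(a)-n*np.sin(a),w,r*np.sin(a)+n*np.cos(a)] if 0 else h+R@np.array([-r*np.cos(a)+n*np.sin(a),w,r*np.sin(a)+n*np.cos(a)])
    return f(0,70,2.5),f(0,-70,2.5),f(117,-70,2.5),f(117,70,2.5),f(146,0,0)
to=[(52,255),(290,178),(355,370),(115,450),(245,461)];so=[(215,487),(180,292),None,(450,437),(470.5,330)]
def res(p):
    P=pts(p);r=[]
    for X,t,s in zip(P,to,so):
        r+=list(proj("top",X)-T(*t))
        if s:r+=list(proj("side",X)-S(*s))
    return np.array(r)
q=least_squares(res,[556,291,.34,.1],loss="soft_l1",x_scale=[10,10,.1,.1])
p=q.x
if __name__=="__main__":
    np.set_printoptions(precision=2,suppress=True);print(p,np.degrees(p[2]),res(p));print(pts(p)[4])
    a0=p[3];s=env.state();print(s["ee_pos"])
    c,sn=np.cos(p[2]),np.sin(p[2])
    for a in np.linspace(a0,1.8,13):
        d=146*(np.cos(a0)-np.cos(a));print(round(a,2),np.round(np.array([d*c,d*sn,146*(np.sin(a)-np.sin(a0))])/25,2))
    for dy in (0,):print("carrier approx",p[0]-57*c,p[1]-57*sn)
E
python3 f.py
```

```text
[558.33 291.69   0.34   0.12] 19.42473496168906 [-0.41 -0.59  0.26 -0.12  0.33 -0.85 -1.23 -0.16 -0.01  0.49 -0.92  0.46
  0.05 -0.06  0.56  0.48  0.34 -0.09]
[421.61 243.48  99.82]
[479.09  24.2  189.65]
0.12 [0. 0. 0.]
0.26 [0.14 0.05 0.8 ]
0.4 [0.39 0.14 1.58]
0.54 [0.74 0.26 2.31]
0.68 [1.18 0.42 2.98]
0.82 [1.71 0.6  3.57]
0.96 [2.31 0.81 4.09]
1.1 [2.97 1.05 4.51]
1.24 [3.68 1.3  4.83]
1.38 [4.42 1.56 5.04]
1.52 [5.19 1.83 5.14]
1.66 [5.96 2.1  5.12]
1.8 [6.72 2.37 4.99]
carrier approx 504.5711858852661 272.7314010437038
```

```bash
python3 -m jog '0 0 1 -0.5 2.2 0 0.6;0 0 2 -1 4.4 0 0.6;0 0 3 -1.6 6.6 0 0.6;0 0 3.9 -2.26 8.83 0 0.6;0 0 3.9 -2.26 8.83 0 0.6'; python3 -m jog '0 0 0 0 0 0 0.6;0 0 0 0 0 -1 0.6;0 0 0 0 0 -2 0.6;0 0 0 0 0 -2 0.6;0 0 0 0 0 -2 0.6'
```

```text
time_s: 9.78
ee_pos: [421.7, 249.4, 188.7]
ee_rot: [-179.9, -0.1, 20.1]
force: [0.4, 0.4, -0.4]
gripper_width: 54.5
time_s: 10.4
ee_pos: [423.0, 244.6, 139.4]
ee_rot: [-180.0, -0.1, 19.6]
force: [-0.2, 0.1, 0.9]
gripper_width: 54.8
```

```bash
python3 -m jog '0 0 0 0 0 -0.8 0.6;0 0 0 0 0 -1.6 0.6;0 0 0 0 0 -2.16 0.6;0 0 0 0 0 -2.16 0.6;0 0 0 0 0 -2.16 0.6'; python3 -m jog '0 0 0 0 0 0 0.15;0 0 0 0 0 0 0.15;0 0 0 0 0 0 0.15;0 0 0 0 0 0 0.15;0 0 0 0 0 0 0.15' 20
python3 - <<'E'
from h import *
b=save("side","s3.png");cv2.imwrite("pics/s3c.png",cv2.resize(b[150:290,220:350],None,fx=5,fy=4,interpolation=2)[:,:,::-1])
E
```

```text
time_s: 11.02
ee_pos: [422.6, 245.3, 85.3]
ee_rot: [-180.0, -0.1, 19.7]
force: [0.2, 0.0, 0.6]
gripper_width: 54.7
time_s: 11.65
ee_pos: [423.0, 241.9, 84.5]
ee_rot: [179.6, -0.0, 19.8]
force: [5.8, -12.3, 0.2]
gripper_width: 25.7
```

View pics/s3c.png

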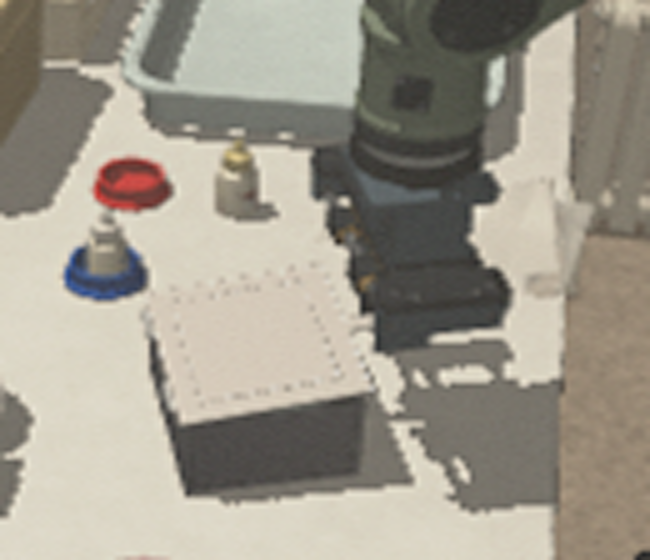

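Opening is 25.7 mm, which matches the barrel length, so the handle is pinched. I ease out the sideways load and start the arc.

```bash
python3 -m jog '0 0 0 0.05 -0.12 0 0.15;0 0 0 0.05 -0.12 0 0.15;0 0 0 0.1 -0.1 0.4 0.15;0 0 0 0.19 -0.07 0.8 0.15;0 0 0 0.19 -0.07 0.8 0.15' 20; python3 -m jog '0 0 0 0.12 0.04 0.4 0.15;0 0 0 0.25 0.09 0.78 0.15;0 0 0 0.42 0.15 1.15 0.15;0 0 0 0.6 0.21 1.51 0.15;0 0 0 0.6 0.21 1.51 0.15'
```

```text
time_s: 12.32
ee_pos: [427.4, 243.3, 105.6]
ee_rot: [180.0, -0.1, 19.7]
force: [3.3, -2.9, 0.3]
gripper_width: 25.7
time_s: 12.95
ee_pos: [443.0, 248.9, 143.3]
ee_rot: [180.0, -0.2, 19.7]
force: [4.3, -1.9, -2.3]
gripper_width: 25.5
```

```bash
python3 -m jog '0 0 0 0.44 0.16 0.67 0.15;0 0 0 0.97 0.34 1.26 0.15;0 0 0 1.57 0.55 1.78 0.15;0 0 0 2.23 0.79 2.2 0.15;0 0 0 2.23 0.79 2.2 0.15'; python3 -m jog '0 0 0 0.71 0.25 0.32 0.15;0 0 0 1.45 0.51 0.53 0.15;0 0 0 2.22 0.78 0.63 0.15;0 0 0 2.99 1.05 0.61 0.15;0 0 0 2.99 1.05 0.61 0.15'
```

```text
time_s: 13.58
ee_pos: [497.7, 268.3, 197.0]
ee_rot: [180.0, 0.0, 19.7]
force: [3.0, -1.0, -4.3]
gripper_width: 25.6
time_s: 14.2
ee_pos: [571.5, 294.5, 211.8]
ee_rot: [-180.0, 0.1, 19.7]
force: [1.1, -0.9, -3.2]
gripper_width: 25.7
```

```bash
python3 -m jog '0 0 0 0.4 0.14 -0.04 0.15;0 0 0 0.76 0.27 -0.13 0.15;0 0 0 0.95 0.33 -0.18 0.15;0 0 0 0.95 0.33 -0.18 0.15'; python3 -m jog '0 0 0 0 0 0 0.5;0 0 0 0 0 0 0.5;0 0 0 0 0 0 0.5;0 0 0 0 0 1 0.5;0 0 0 0 0 2 0.5';python3 -m jog '0 0 0 -1.5 -2 0.5 0.5;0 0 0 -3 -4 0.5 0.5;0 0 0 -4.5 -6 0.5 0.5;0 0 0 -5 -8 0.5 0.5;0 0 0 -5 -9 0.5 0.5'
python3 - <<'E'
from h import *
a=save("top","t4.png");b=save("side","s4.png")
f=lambda im,r:cv2.resize(im[r[0]:r[1],r[2]:r[3]],None,fx=5,fy=5,interpolation=2)
cv2.imwrite("pics/c4.png",np.hstack([f(a,(140,240,180,250)),f(b,(170,270,220,310))])[:,:,::-1])
E
```

```text
time_s: 14.7
ee_pos: [596.0, 303.2, 207.3]
ee_rot: [-180.0, 0.0, 19.7]
force: [-1.5, -0.2, -6.2]
gripper_width: 25.8
time_s: 15.32
ee_pos: [596.0, 302.7, 258.8]
ee_rot: [180.0, -0.0, 19.7]
force: [-0.6, -0.2, -0.1]
gripper_width: 45.8
time_s: 15.95
ee_pos: [469.7, 75.7, 271.6]
ee_rot: [179.9, -0.1, 19.6]
force: [0.5, 0.8, -0.6]
gripper_width: 45.1
```

View pics/c4.png

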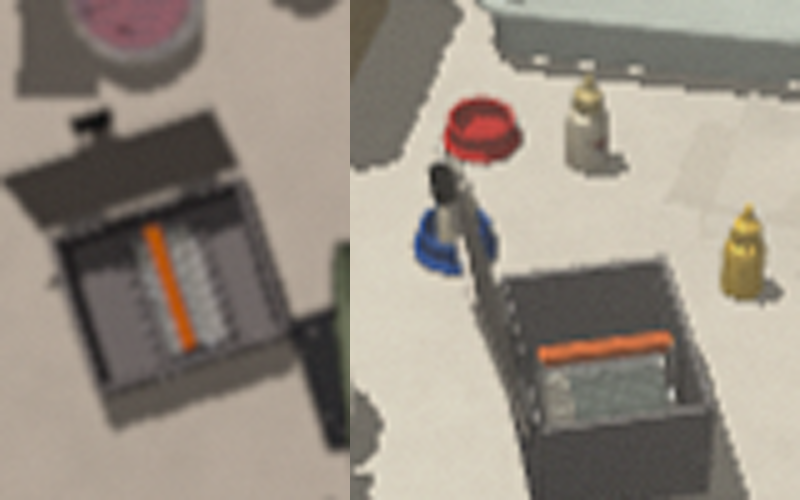

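The flap stands open past upright, the orange bar runs from left-crop (153,228) to (190,348), and the bottle is still in the blue holder. Next I measure the bar.

```bash
python3 - <<'E'
from h import *
np.set_printoptions(precision=1,suppress=True)
C={}
for n,f in(("top","t4.png"),("side","s4.png")):
    im=cv2.imread("pics/"+f).astype(int);B,G,R=im[...,0],im[...,1],im[...,2]
    m=((R-B>70)&(R-G>40)).astype(np.uint8)
    r=(180,160,60,70) if n=="top" else (300,215,70,50)
    r=(195,180,35,35) if n=="top" else (250,225,45,30)
    mm=np.zeros_like(m);mm[r[1]:r[1]+r[3],r[0]:r[0]+r[2]]=m[r[1]:r[1]+r[3],r[0]:r[0]+r[2]]
    v,u=np.nonzero(mm);C[n]=(u.mean(),v.mean());print(n,len(u),u.min(),u.max(),v.min(),v.max(),C[n])
    w=np.array([onz(n,q,73)[:2] for q in zip(u,v)]);c=w.mean(0);e=np.linalg.svd(w-c)[2][0];print(c,np.degrees(np.arctan2(e[1],e[0])),np.ptp((w-c)@e))
print(tri(C["top"],C["side"]),env.state()["ee_pos"])
E
```

```text
top 78 209 218 185 209 (np.float64(213.55128205128204), np.float64(196.66666666666666))
[504.4 273.4] -160.28206402550447 85.27664611331241
side 81 258 283 236 241 (np.float64(270.55555555555554), np.float64(238.66666666666666))
[503.7 270.5] 19.91427552903627 80.65723550498689
(array([503.8, 273.1,  75.5]), np.float64(0.8303104302916557)) [470.7  75.7 271.4]
```

```bash
python3 -m jog '0 0 0 0.5 2.4 0 0.45;0 0 0 0.9 4.8 0 0.45;0 0 0 1.2 6.8 0 0.45;0 0 0 1.35 7.87 -0.5 0.45;0 0 0 1.35 7.87 -2 0.45'; python3 -m jog '0 0 0 0 0 -1.5 0.45;0 0 0 0 0 -2.5 0.45;0 0 0 0 0 -2.5 0.45;0 0 0 0 0 -2.5 0.45'
```

```text
time_s: 16.68
ee_pos: [506.0, 278.6, 221.4]
ee_rot: [-179.9, -0.3, 19.9]
force: [-1.0, -0.4, -0.5]
gripper_width: 41.3
time_s: 17.18
ee_pos: [505.4, 275.4, 159.2]
ee_rot: [-180.0, -0.1, 19.7]
force: [-0.5, -0.3, 0.8]
gripper_width: 41.0
```

```bash
python3 -m jog '0 0 0 -0.05 -0.11 -1.2 0.45;0 0 0 -0.05 -0.11 -2.4 0.45;0 0 0 -0.05 -0.11 -3.5 0.45;0 0 0 -0.05 -0.11 -4.2 0.45;0 0 0 -0.05 -0.11 -4.2 0.45'; python3 -m jog '0 0 0 0 0 0 0.45;0 0 0 0 0 0 0.02;0 0 0 0 0 0 0.02;0 0 0 0 0 0 0.02;0 0 0 0 0 0 0.02' 35;python3 -m jog '0 0 0 0 0 0 0.02;0 0 0 0 0 0 0.02'
```

```text
time_s: 17.8
ee_pos: [503.6, 272.0, 53.2]
ee_rot: [180.0, -0.0, 19.7]
force: [-0.0, 0.1, 0.3]
gripper_width: 41.3
time_s: 18.42
ee_pos: [503.4, 271.6, 53.0]
ee_rot: [180.0, -0.0, 19.7]
force: [0.1, 0.3, 0.7]
gripper_width: 9.5
time_s: 18.68
ee_pos: [503.4, 271.6, 53.0]
ee_rot: [180.0, -0.0, 19.7]
force: [0.3, 0.2, 1.0]
gripper_width: 9.8
```

```bash
python3 -m jog '0 0 0 0 0 0.3 0.02;0 0 0 0 0 0.8 0.02;0 0 0 0 0 1.4 0.02;0 0 0 0 0 2 0.02;0 0 0 0 0 2.6 0.02' 40; python3 -m jog '0 0 0 0 0 0.7 0.02;0 0 0 0 0 1.4 0.02;0 0 0 0 0 2.2 0.02;0 0 0 0 0 2.6 0.02;0 0 0 0 0 2.6 0.02'
python3 - <<'E'
from h import *
b=save("side","s5.png");cv2.imwrite("pics/s5c.png",cv2.resize(b[130:280,200:340],None,fx=4,fy=4,interpolation=2)[:,:,::-1])
E
```

```text
time_s: 19.3
ee_pos: [503.5, 271.8, 119.4]
ee_rot: [-180.0, -0.0, 19.7]
force: [0.7, -0.2, -1.5]
gripper_width: 9.3
time_s: 19.92
ee_pos: [503.6, 271.8, 183.8]
ee_rot: [-180.0, -0.1, 19.7]
force: [0.0, -0.2, -1.3]
gripper_width: 9.7
```

View pics/s5c.png

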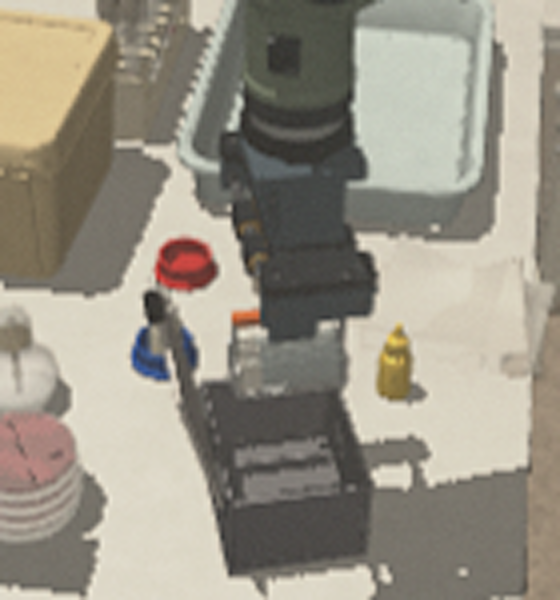

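The carrier is out, level, held by the bar at crop (290,330). I carry it to the tray at an easy pace.

```bash
python3 -m jog '0 0 0 0 -0.5 0 0.02;0 0 0 0 -1.5 0 0.02;0 0 0 0 -3 0 0.02;0 0 0 0 -4.6 0 0.02;0 0 0 0 -6.2 0 0.02'; python3 -m jog '0 0 0 0 -1.6 0 0.02;0 0 0 0 -3.2 0 0.02;0 0 0 0 -4.8 0 0.02;0 0 0 0 -6.4 0 0.02;0 0 0 0 -8 0 0.02';python3 -m jog '0 0 0 0.1 -1.6 0 0.02;0 0 0 0.2 -3.2 0 0.02;0 0 0 0.3 -4.8 0 0.02;0 0 0 0.4 -6.2 0 0.02;0 0 0 0.4 -7 0 0.02';python3 -m jog '0 0 0 0 -0.4 0 0.02;0 0 0 0 -0.6 0 0.02;0 0 0 0 -0.6 0 0.02;0 0 0 0 -0.6 0 0.02'
python3 -m jog '0 0 0 0 0 0 0.02;0 0 0 0 0 0 0.02;0 0 0 0 0 0 0.02;0 0 0 0 0 0 0.02'
python3 - <<'E'
from h import *
a=save("top","t6.png");b=save("side","s6.png")
cv2.imwrite("pics/c6.png",cv2.resize(b[90:290,195:345],None,fx=4,fy=3,interpolation=2)[:,:,::-1])
E
```

```text
time_s: 20.6
ee_pos: [502.6, 114.7, 182.2]
ee_rot: [180.0, 0.1, 19.7]
force: [0.6, 0.8, -1.2]
gripper_width: 9.9
time_s: 21.22
ee_pos: [502.3, -85.2, 182.3]
ee_rot: [-180.0, 0.1, 19.7]
force: [0.2, 0.2, -1.5]
gripper_width: 9.5
time_s: 21.85
ee_pos: [512.4, -260.1, 182.1]
ee_rot: [-179.9, 0.1, 19.6]
force: [-0.1, 1.1, -1.5]
gripper_width: 9.4
time_s: 22.35
ee_pos: [513.4, -272.4, 183.1]
ee_rot: [-180.0, -0.0, 19.7]
force: [-0.4, 0.9, -1.1]
gripper_width: 9.8
time_s: 22.85
ee_pos: [513.4, -273.3, 183.0]
ee_rot: [180.0, 0.0, 19.7]
force: [0.7, 0.0, 0.1]
gripper_width: 9.5
```

View pics/c6.png

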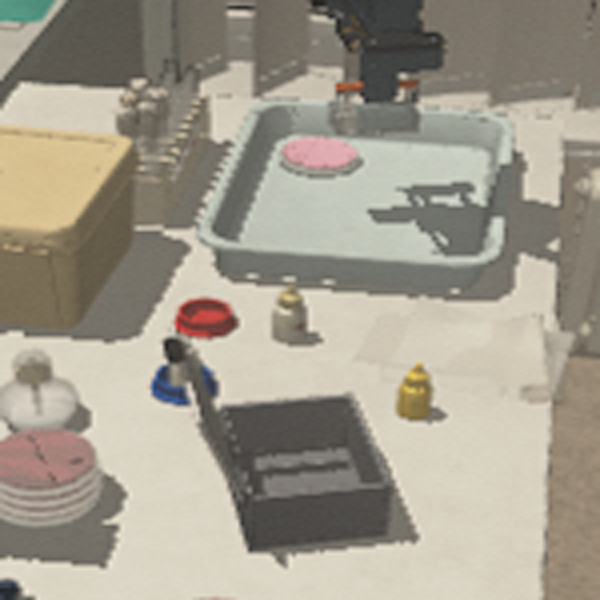

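View pics/t6.png

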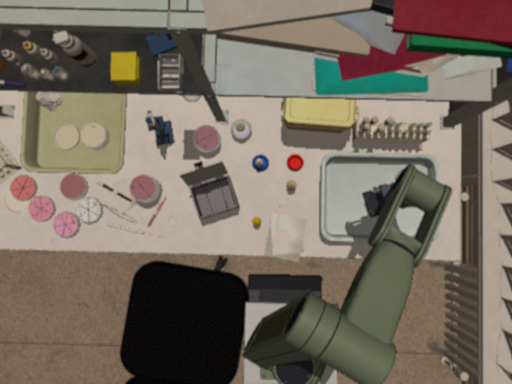

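The side view shows the carrier level, with the orange bar on both sides of the fingers at crop (350,88) and (408,84), high over the tray. The flap is open, the bottle is in the blue holder, and the dish, marker and other bottles are in place. I hand it in.

```bash
python3 -c "
from h import *;print(env.job_done(),env.state()['time_s'])"
```

```text
the job is handed in; nothing more can be done
the job is handed in; nothing more can be done
```

I handed the job in at about 23 s of the 64 s allowed. As far as my checks show, every step was carried out; the hand-in itself gives no verdict.

- **Bottle:** I stood the white-capped, blue-banded bottle in the blue holder and let go. The side picture showed it upright and released. I picked it out by its white cap; the blue band itself was never clearly visible at this resolution.
- **Flap:** I swung it by its handle to about 1.8 rad, worked out from the arc travelled, and it stayed open in every later picture.
- **Carrier:** I lifted it level by the orange bar and carried it over the tray. It ended at about x 513, y -273 against a measured tray centre of 516, -278, with its centre about 170 mm up.

The last pictures show the carrier level and the other things in view apparently where they were. The forceps were too faint to check closely, but the arm never went near them.

Two readings were less tidy:
- **Handle:** My estimate of the handle was about 3 mm off along its length, which gave about 13 N sideways when I gripped it. I eased this before lifting.
- **Wrist force:** The last reading was 0.1 N vertically, against -1.1 to -1.5 N while carrying. The picture and the 9.5 mm finger opening still show the carrier held, so I put this down to sensor noise.

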